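# Box and log the pond-stone sample

## Task

Tip all five pond stones from the metal scoop into the open specimen box without touching the stones with the fingers, set the empty scoop down upright on the table and close the box's lid fully. Then log the sample: take the barcode reader from its cradle, aim it squarely at the middle of the barcode label on the front of the closed box from 5 to 10 cm away (it reads by itself), hold it still there for two seconds, and put the reader back in its cradle the way it was. Leave the beaker and the two vials where they stand.

Things in the scene. Friction and masses are not known exactly. Their poses are not given: they have to be found in the camera images.
- specimen_box: grey plastic box standing fixed on the table, 96 (x) x 130 (y) x 74 mm high, walls and floor 4 mm, open on top when its lid is up; origin: centre of its underside; its -x face is the front and carries the label; the lid's hinge is along the rim of the +x face
- label (a point): centre of the barcode label (60 wide x 34 high mm, in a thin steel frame) on the box's front face, 38 mm above the table; axes as the box's, so -x points out of the label
- box_lid (a joint): lid angle in rad: 0 is fully shut (flat on the rim), 1.57 stands upright, 1.9 is the limit; the hinge is stiff, so the lid stays where it is left. The lid is a panel 4 mm thick, 100 mm from hinge to edge, 136 mm wide, with a tab at the middle of its edge; shut, its top is 79 mm above the table
- lid_hinge (a point): middle of the lid's hinge line, on the far rim of the box, 74 mm above the table; axes as the box's, hinge line along y
- lid_tab (a point): top (outer) face of the lid's finger tab (16 mm long, 40 wide, 4 thick), 107 mm from the hinge line; axes turn with the lid: -x from hinge to tab, z out of the outer face
- scoop: weighing scoop, 90 g: an aluminium pan 92 mm long (x) and 76 wide with walls 31 mm high at the sides and back (20 mm near the nose), open at its nose (+x), where the floor ramps up to a lip 8 mm high; a straight black handle 90 long, 18 wide, 14 high runs back along -x from x = -54 to -143 mm at mid-height 26 mm. Origin: centre of the pan's underside, x to the nose, z up
- scoop_grip (a point): middle of the scoop's handle, 100 mm behind the origin and 26 mm above the underside; axes as the scoop's
- scoop_lip (a point): middle of the pouring lip at the open nose, 47 mm ahead of the origin and 8 mm above the underside
- stone_1: round pond stone about 20 mm across, 13 g, in the scoop; origin at its centre
- stone_2: round pond stone about 19 mm across, 13 g, in the scoop; origin at its centre
- stone_3: round pond stone about 20 mm across, 13 g, in the scoop; origin at its centre
- stone_4: round pond stone about 21 mm across, 13 g, in the scoop; origin at its centre
- stone_5: round pond stone about 18 mm across, 13 g, in the scoop; origin at its centre
- reader: barcode reader, 120 g: grey body 104 long (x), 32 wide, 26 high, with a wider head (46 wide) in front that ends at x = 68 mm in a dark window; tail end at x = -66 mm. It looks along its own +x. Origin: mid-body on the underside; z up
- reader_window (a point): middle of the reader's window, 68 mm ahead of its origin and 15 mm above the underside; axes as the reader's; the reader looks along +x
- reader_grip (a point): where to grip the reader from above across its 32 mm width: 5 mm behind its origin, 13 mm above its underside; free room for the fingers between the cradle's saddles, from x = -38 to +17 mm
- cradle: black desk cradle fixed to the table, base 150 x 66 x 7 mm; two U-shaped saddles (inside width 37 mm, flared mouths, walls up to 39 mm above the table) at x = -49 and +23 mm hold the reader level, head towards +x, with a tail stop at x = -71 mm; origin: underside; x is the way the docked reader looks
- seat (a point): where the docked reader's origin lies: 18 mm above the cradle's origin; axes as the cradle's
- beaker: plastic beaker, 73 mm wide, 76 high, stands beside the box; bystander; origin at its base
- vial_a: sample vial with white cap, 25 mm wide, 57 high; bystander; origin at its base
- vial_b: a second sample vial like the first; bystander; origin at its base

How it is judged (in metres and radians):
On the way, in this order (a step that is already met when the one before it is completed fails the run):
1. all five stones are in the box (x of stone_1 in the frame of specimen_box between -0.046 and 0.046 m and y of stone_1 in the frame of specimen_box between -0.063 and 0.063 m and z of stone_1 in the frame of specimen_box between 0 and 0.062 m and x of stone_2 in the frame of specimen_box between -0.046 and 0.046 m and y of stone_2 in the frame of specimen_box between -0.063 and 0.063 m and z of stone_2 in the frame of specimen_box between 0 and 0.062 m and x of stone_3 in the frame of specimen_box between -0.046 and 0.046 m and y of stone_3 in the frame of specimen_box between -0.063 and 0.063 m and z of stone_3 in the frame of specimen_box between 0 and 0.062 m and x of stone_4 in the frame of specimen_box between -0.046 and 0.046 m and y of stone_4 in the frame of specimen_box between -0.063 and 0.063 m and z of stone_4 in the frame of specimen_box between 0 and 0.062 m and x of stone_5 in the frame of specimen_box between -0.046 and 0.046 m and y of stone_5 in the frame of specimen_box between -0.063 and 0.063 m and z of stone_5 in the frame of specimen_box between 0 and 0.062 m), for 0.2 s.
2. the lid is fully shut over the stones (all of step 1 and value of joint box_lid below 0.04 rad), for 0.2 s.
3. with the lid shut, the held reader looks squarely (within 20 degrees) at the label's middle (within 18 mm sideways, 15 mm in height) from 30 to 130 mm and is kept still for 1.5 s (value of joint box_lid below 0.04 rad and x of label in the frame of reader_window between 0.03 and 0.13 m and y of label in the frame of reader_window between -0.018 and 0.018 m and z of label in the frame of reader_window between -0.015 and 0.015 m and x of reader_window in the frame of label below -0.02 m and angle between the x axis of reader and the x axis of specimen_box, either way round below 0.35 rad and linear speed of reader below 0.02 m/s and angular speed of reader below 0.15 rad/s and contact force between reader and the fingers above 0.5 N), for 1.5 s.
At the end, for the whole second after the job is handed in: All five stones lie in the box, the lid is shut (below 0.04 rad), the scoop stands upright on the table at rest (tilt under 0.08 rad), and the reader lies in its cradle, head to the cradle's front (within 12 mm lengthwise, 6 mm sideways, 4 mm in height, 0.1 rad), at rest (all of step 2 and angle between each of scoop, reader's own z axis and vertical below 0.08 rad and height (world z) of scoop between -0.006 and 0.006 m and linear speed of each of scoop, reader below 0.02 m/s and x of reader in the frame of seat between -0.012 and 0.012 m and y of reader in the frame of seat between -0.006 and 0.006 m and z of reader in the frame of seat between -0.004 and 0.004 m and x of reader_window in the frame of seat above 0.03 m and angle between the x axis of reader and the x axis of cradle, either way round below 0.1 rad); the robot touches nothing.
It fails at once if a finger touches a stone (contact force between the fingers and stone_1 above 0.5 N or contact force between the fingers and stone_2 above 0.5 N or contact force between the fingers and stone_3 above 0.5 N or contact force between the fingers and stone_4 above 0.5 N or contact force between the fingers and stone_5 above 0.5 N).
It fails at once if a bystander is moved by more than 3 cm (distance of any of beaker, vial_a, vial_b from where it was at the start of the episode above 0.03 m).
It also fails if it takes over 72 s, if anything falls off the work surface, if the arm or the gripper's body presses on something with over 40 N, if the wrist force passes 120 N, or if a joint passes its speed limit or range.

## Robot

A 7-joint arm with a two-finger parallel gripper is mounted at the origin on a cart in front of the work surface, level with it; the furniture and walls round the work are solid. World frame = base frame: x ahead of the robot, y to its left, z up, the work surface at z = 0. Lengths are in mm, angles in rad, forces in N, time in s.
With the tool pointing down it reaches from about 425 to 825 mm from the base axis. Payload 3.6 kg.
Tool frame: the origin (TCP) lies midway between the tips of the shut fingers; the grasp point (between the pads) lies 19 mm behind it (grip_depth is the distance from the TCP to the grasp point, in mm); z points along the fingers, y is the line along which they close (so a half turn about z gives the same grasp; the last joint's range is limited). The gripper opens to 85 mm and grips with 20 to 120 N. Pads are 22 mm wide; open, the fingers measure 114 mm over their backs; the gripper's body (76 mm by 85 mm) begins 54 mm behind the grasp point. The pads swing forward as they close: fully open they stand 13 mm farther back than shut.
Start: joints at [-1.258, 0.615, -0.013, 1.423, 0.008, 1.103, -0.04], TCP at [216.61, 612.815, 231.297] pointing down, gripper open.
Joint ranges: [-3.12, 3.12], [-0.3, 2.06], [-1.34, 1.32], [0.26, 2.42], [-1.36, 4.5], [0.01, 1.98], [-2.84, 2.84]. Speed limits (rad/s): [2.79, 2.79, 3.14, 3.14, 3.14, 3.14, 3.14].

## Interface

Orientations are given as a 3x3 rotation matrix whose columns are the frame's x, y, z axes.
In Python, from station import * gives the robot as it stands.
- The arm moves only by the shell command python3 -m crank 'ROWS' [OPENING] [FORCE]. ROWS is JSON, a list that holds one entry, the list of rows, each a list of 6 numbers: the shift along the tool's x, y, z in cm, then the turn, a rotation vector about the tool's x, y, z in rad. In form: [[[x, y, z, ax, ay, az], ...]]. A call has 1 to 8 rows; each row is the pose to reach, as a shift and turn from the pose commanded when the call began, along the tool's axes at that moment; what a row does not reach only later rows make up. A row lasts 1/10 s, in which the tool goes at most 50 mm and 8.59 degrees, less where a joint would pass 70% of its speed; a pose out of reach is approached as far as the arm can. A call with a gripper value outside its range is refused whole. OPENING is the closure, from 0 (fully open) to 1 (shut), set as the call begins (- or left out, the last holds). The fingers move at their own pace and stop on an object; FORCE is the grip in N (left out, the last holds). Time passes only in rows, so rows that repeat a pose let the fingers close. It gives the time, the measured TCP pose, the force, the opening and the grip force at its end, in the units of the state.
- get_state(): the state, without advancing time (a new reading comes with each control period).
- read_camera(name): name is "scene" or "side" or "wrist"; returns the picture (480x640x3 uint8, red, green, blue); there is no depth.
- get_calibration(name): a dict with "fx", "fy", "cx", "cy" (pixels), "world_from_camera" (4x4, takes a point from camera to world coordinates). Camera axes: x right, y up, looking along -z (the intrinsics and any distortion apply to the point x, -y, -z); pixel columns grow to the right and rows downward; lengths in mm; the calibration is good to about 2 mm. A picture is of the moment at which its call begins: read the wrist's pose just before it. get_calibration takes no time and is no camera call; for the wrist camera it gives the pose at the moment of the call.
- close_job(): hands the job in; it is judged then, once.
The state is a dict: "clock": time; "joint_positions": joint angles; "joint_velocities": joint speeds; "joint_torque": joint torques, N m; "ee_pos": TCP position; "ee_rot": TCP orientation; "ft_force": force on the tool from outside, world axes, zero at the start; "moment": the same for the moment, N m; "finger_gap": opening from 0.0 (shut) to 1.0 (fully open); "grip_force": force on a finger pad.
Only numpy, scipy, OpenCV 4.12 (cv2) and the standard library are available. Lean on these libraries where they do the work, as an engineer would, in place of code of your own. Each camera call takes 0.05 s, during which the arm holds its last target. There are 200 camera calls.

## Working session

There is one attempt and no reset: what is moved stays moved. The work goes in short steps, Python scripts to look and compute and a shell command to move; the robot and the scene stay as the last step left them, time stands still between calls to the robot, and variables do not carry over. Pictures are saved under pics/ and viewed, at most 10 in all, crops included, and the job is handed in when it is done.

```bash
ls; mkdir -p pics
cat > h.py <<'E'
import numpy as np, cv2, json
from station import *
def save(n,f):
    im=read_camera(n); cv2.imwrite(f,im[:,:,::-1]); return im
def ray(c,u,v):
    T=np.array(c["world_from_camera"]); d=np.array([(u-c["cx"])/c["fx"],-(v-c["cy"])/c["fy"],-1.])
    return T[:3,3],T[:3,:3]@d
def plane(c,u,v,z):
    o,d=ray(c,u,v); return o+d*(z-o[2])/d[2]
def proj(c,p):
    T=np.array(c["world_from_camera"]); q=T[:3,:3].T@(np.array(p)-T[:3,3]); return c["cx"]-c["fx"]*q[0]/q[2], c["cy"]+c["fy"]*q[1]/q[2]
E
python3 - <<'E'
from h import *
for n in("scene","side"):
    save(n,f"pics/{n}0.png"); c=get_calibration(n); print(n,{k:(np.round(v,3).tolist()) for k,v in c.items()})
s=get_state(); print(s["clock"],s["ee_pos"],s["ee_rot"],s["finger_gap"])
E
```

```text
pics
scene {'fx': 527.219, 'fy': 527.219, 'cx': 321.739, 'cy': 251.048, 'world_from_camera': [[0.853, 0.357, -0.382, 56.639], [-0.523, 0.583, -0.622, -810.042], [0.001, 0.73, 0.684, 953.649], [0.0, 0.0, 0.0, 1.0]]}
side {'fx': 449.34, 'fy': 449.34, 'cx': 316.621, 'cy': 242.99, 'world_from_camera': [[0.975, 0.107, -0.197, 398.212], [-0.223, 0.534, -0.815, -741.532], [0.018, 0.839, 0.544, 549.219], [0.0, 0.0, 0.0, 1.0]]}
0.1 [216.40336426 612.18350783 230.26465429] [[-9.42845501e-01  3.33229378e-01 -7.36663580e-04]
 [ 3.33230190e-01  9.42842970e-01 -2.18486574e-03]
 [-3.35033727e-05 -2.30546938e-03 -9.99997342e-01]] 0.9993230232259188
```

View pics/scene0.png

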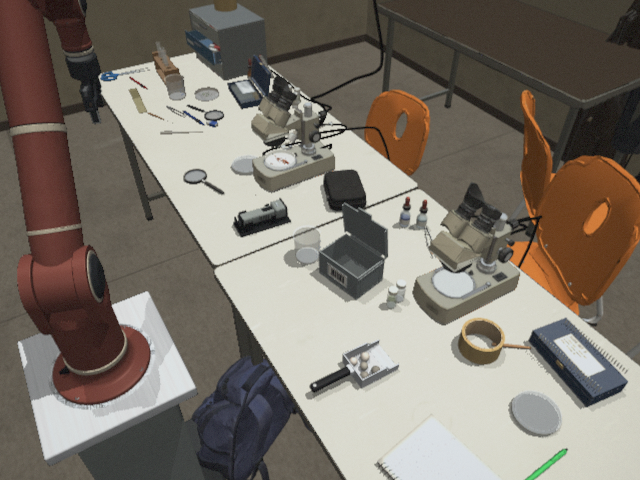

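View pics/side0.png

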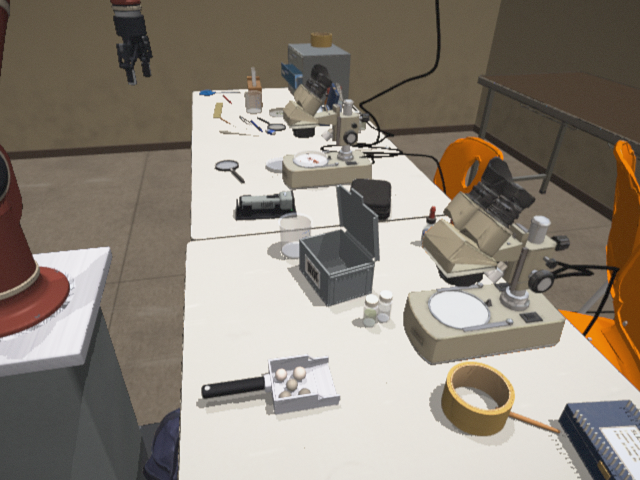

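Scene and side views show: box (lid open, about upright) near scene (352,265), scoop with stones at side (300,383), handle from (203,391) to (265,383), reader in cradle at scene (262,216), vials right of the box and beaker left of it. I'll take rough positions first.

Run:
```python
from h import *
cs=get_calibration("side"); cc=get_calibration("scene")
P=lambda c,u,v,z: np.round(plane(c,u,v,z),0).tolist()
print("handle side",P(cs,204,390,28),P(cs,265,383,28)," scene",P(cc,313,386,28),P(cc,350,372,28))
print("box top corners side: frontleft,frontright,",P(cs,301,239,74),P(cs,332,274,74),P(cs,373,262,74))
print("box top scene",P(cc,321,257,74),P(cc,352,276,74) ,P(cc,388,254,74),P(cc,350,232,74))
print("cradle scene",P(cc,235,222,7),P(cc,289,212,7),"reader",P(cc,240,215,40),P(cc,285,206,40))
print("reader side", P(cs,238,205,40),P(cs,293,203,40))
a=cv2.imread("pics/scene0.png");b=cv2.imread("pics/side0.png")
f=lambda im,x,y:cv2.resize(im[y:y+120,x:x+160],(400,300),interpolation=cv2.INTER_CUBIC)
cv2.imwrite("pics/m0.png",np.vstack([np.hstack([f(b,195,320),f(b,250,185)]),np.hstack([f(a,205,150),f(a,290,200)])]))
```

```text
handle side [346.0, -300.0, 28.0] [431.0, -306.0, 28.0]  scene [350.0, -298.0, 28.0] [432.0, -310.0, 28.0]
box top corners side: frontleft,frontright, [543.0, -10.0, 74.0] [574.0, -133.0, 74.0] [657.0, -112.0, 74.0]
box top scene [535.0, -27.0, 74.0] [563.0, -119.0, 74.0] [679.0, -103.0, 74.0] [646.0, 13.0, 74.0]
cradle scene [441.0, 278.0, 7.0] [590.0, 238.0, 7.0] reader [451.0, 260.0, 40.0] [575.0, 231.0, 40.0]
reader side [436.0, 220.0, 40.0] [566.0, 205.0, 40.0]
```

View pics/m0.png

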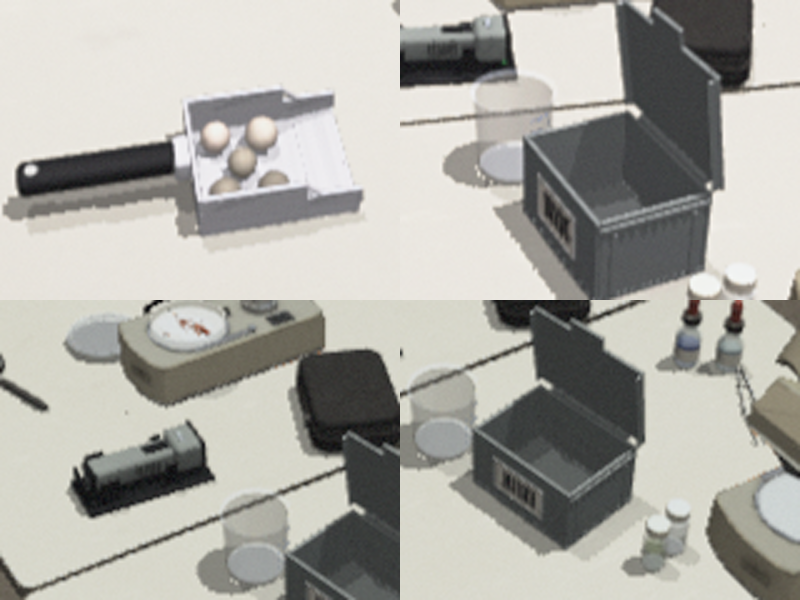

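Run:
```python
from h import *
cs=get_calibration("side"); cc=get_calibration("scene")
def tri(ps,pc):
    A=np.zeros((3,3));b=np.zeros(3);
    for c,p in((cs,ps),(cc,pc)):
        o,d=ray(c,*p); d/=np.linalg.norm(d); M=np.eye(3)-np.outer(d,d); A+=M;b+=M@o
    return np.round(np.linalg.solve(A,b)).tolist()
P=lambda c,u,v,z: np.round(plane(c,u,v,z)[:2],0).tolist()
sd=dict(FL=(300,239.8),FR=(332,273.8),BR=(373,262),BL=(342,231)); sc=dict(FL=(319.6,252.8),FR=(357.2,276.8),BR=(384.4,256.8),BL=(348,235.2))
for k in sd: print(k,P(cs,*sd[k],74),P(cc,*sc[k],74),tri(sd[k],sc[k]))
f=lambda X,Y,x,y:(X+x/2.5,Y+y/2.5)
# lid corners
print("lid top L",tri(f(250,185,218,2),f(290,200,133,10)),"lid R",tri(f(250,185,318,78),f(290,200,243,77)))
# scoop: pan rear-left top, rear-right top (side), nose
for n,p,z in [("hend",(18,178),26),("hfront",(172,160),28),("BLtop",(184,98),31),("BRtop",(196,200),31),("noseL",(332,92),22),("noseR",(360,190),22),("BRbot",(204,230),0),("noseRbot",(360,208),0)]: print(n,P(cs,*f(195,320,*p),z))
for n,p,z in [("cr nearL",(93,213),0),("nearR",(212,175),4),("farL",(70,187),7)]: print(n,P(cc,*f(205,150,*p),z))
# grey reader head
for n,p,z in [("headR near",(205,150),44),("head far",(190,125),44),("head rear far",(165,130),44),("tail",(85,170),44)]: print(n,P(cc,*f(205,150,*p),z))
```

```text
FL [541.0, -12.0] [540.0, -13.0] [540.0, -12.0, 74.0]
FR [574.0, -132.0] [572.0, -128.0] [578.0, -120.0, 65.0]
BR [657.0, -112.0] [666.0, -106.0] [660.0, -110.0, 76.0]
BL [631.0, 4.0] [635.0, 5.0] [631.0, 1.0, 77.0]
lid top L [619.0, 11.0, 174.0] lid R [651.0, -123.0, 177.0]
hend [343.0, -300.0]
hfront [430.0, -308.0]
BLtop [442.0, -265.0]
BRtop [439.0, -340.0]
noseL [533.0, -271.0]
noseR [531.0, -346.0]
BRbot [443.0, -337.0]
noseRbot [533.0, -341.0]
cr nearL [437.0, 225.0]
nearR [577.0, 209.0]
farL [431.0, 270.0]
headR near [569.0, 208.0]
head far [576.0, 256.0]
head rear far [548.0, 263.0]
tail [442.0, 245.0]
```

```bash
cat >> h.py <<'E'
from scipy.spatial.transform import Rotation as Ro
def R0(yaw,pitch=0):
    u=np.array([np.cos(yaw),np.sin(yaw),0]);v=np.array([-u[1],u[0],0]);k=np.array([0,0,1.])
    return Ro.from_rotvec(pitch*v).as_matrix()@np.c_[u,-v,-k]
def to(p,R,grasp=False):
    s=get_state();p0=np.array(s["ee_pos"]);R_=np.array(s["ee_rot"]);p=np.array(p,float)
    if grasp:p=p+19*R[:,2]
    print("row",np.round(R_.T@(p-p0)/10,2).tolist(),np.round(Ro.from_matrix(R_.T@R).as_rotvec(),3).tolist(),"dist",round(np.linalg.norm(p-p0)),"clk",round(s["clock"],2))
def st():
    s=get_state();R_=np.array(s["ee_rot"]);print("clk",round(s["clock"],2),"tcp",np.round(s["ee_pos"],1),"yaw",round(np.arctan2(R_[1,0],R_[0,0]),3),"z",np.round(R_[:,2],3),"q",np.round(s["joint_positions"],2),"F",np.round(s["ft_force"],1),"gap",round(s["finger_gap"],3),"grip",round(s["grip_force"],1))
E
python3 - <<'E'
from h import *
to([470,220,330],R0(-.1)); s=get_state(); T=np.array(get_calibration("wrist")["world_from_camera"]); R=np.array(s["ee_rot"]); print(np.round(R.T@(T[:3,3]-s["ee_pos"])),np.round(R.T@T[:3,:3],2)); print({k:v for k,v in get_calibration("wrist").items() if k!="world_from_camera"})
E
```

```text
row [-36.98, -28.55, -9.91] [-0.0, 0.003, 2.902] dist 478 clk 0.1
[  73.   -0. -141.] [[-0.    0.96  0.29]
 [ 1.    0.    0.  ]
 [ 0.    0.29 -0.96]]
{'fx': 345.93604182192644, 'fy': 345.93604182192644, 'cx': 320.01689031876816, 'cy': 241.9208506665712}
```

```bash
a='[-37,-28.5,-9.9,0,0,2.9]'; 
python3 -m crank '[[[-9,-7,-9.9,0,0,0.5],[-14,-11,-9.9,0,0,0.7],[-20,-15,-9.9,0,0,0.9],[-26,-20,-9.9,0,0,1.1],[-32,-24,-9.9,0,0,1.25],[-37,-28.5,-9.9,0,0,1.4],[-37,-28.5,-9.9,0,0,1.45],[-37,-28.5,-9.9,0,0,1.45]]]' 0
python3 - <<'E'
from h import *
st();to([490,220,330],R0(-.1))
E
```

```text
clock: 0.9
ee_pos: [424.0, 292.3, 323.5]
ee_rot: [[-0.025, 1.0, -0.0], [1.0, 0.025, -0.0], [-0.0, -0.0, -1.0]]
ft_force: [0.4, 0.3, 0.2]
finger_gap: 0.999
grip_force: 0.0
clk 0.9 tcp [424.  292.3 323.5] yaw 1.596 z [-0. -0. -1.] q [-0.9   0.33  0.36  1.67 -0.13  1.16 -0.49] F [0.4 0.3 0.2] gap 0.999 grip 0.0
row [-7.4, 6.41, -0.65] [-0.0, 0.0, 1.696] dist 98 clk 0.9
```

```bash
python3 -m crank '[[[-7.4,6.4,-0.6,0,0,0.8],[-7.4,6.4,-0.6,0,0,0.8],[-7.4,6.4,-0.6,0,0,0.8],[-7.4,6.4,-0.6,0,0,0.8],[-7.4,6.4,-0.6,0,0,1.69],[-7.4,6.4,-0.6,0,0,1.69],[-7.4,6.4,-0.6,0,0,1.69],[-7.4,6.4,-0.6,0,0,1.69]]]' >/dev/null
python3 -m crank '[[[0,0,0,0,0,0.5],[0,0,0,0,0,0.5],[0,0,0,0,0,0.5],[0,0,0,0,0,0.5]]]' >/dev/null
python3 - <<'E'
from h import *
st();c=get_calibration("wrist");json.dump({k:np.array(v).tolist() for k,v in c.items()},open("cw1.json","w"));save("wrist","pics/w1.png")
to([640,-60,340],R0(.23))
E
```

```text
clk 2.1 tcp [489.3 222.5 328.9] yaw -0.102 z [-0.001 -0.001 -1.   ] q [-0.99  0.44  0.81  1.61 -0.33  1.24 -1.79] F [-0.5 -0.2  0.1] gap 0.995 grip 0.0
row [17.85, 26.58, -1.11] [0.001, 0.001, -0.331] dist 320 clk 2.15
```

View pics/w1.png

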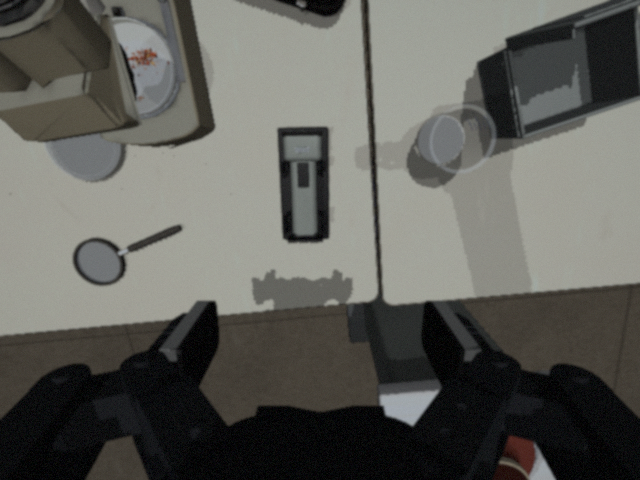

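Wrist view: cradle at (278–328, 127–242), reader head (284–324, 134–160), body down to (303,238); the beaker at (450,138), the box right.

Run:
```python
from h import *
c=json.load(open("cw1.json"));im=cv2.imread("pics/w1.png")
P=lambda u,v,z: np.round(plane(c,u,v,z)[:2],0).tolist()
print([P(*p,7) for p in [(278,128),(328,127),(328,242),(284,241)]])
g=im.astype(int).sum(2)
# cradle base: dark + contiguous; segment 'not table'
roi=(g[110:260,265:345]<420).astype(np.uint8);roi=cv2.morphologyEx(roi,cv2.MORPH_OPEN,np.ones((5,5)))
cn=max(cv2.findContours(roi,0,2)[0],key=cv2.contourArea)+[265,110]; print("cradle blob",cv2.minAreaRect(cn))
b=g[110:260,265:345]; m=((b>270)&(b<420)).astype(np.uint8)
n,l,stt,ce=cv2.connectedComponentsWithStats(m)
for i in range(1,n):
    if stt[i][4]>60: print(stt[i]+[265,110,0,0,0],ce[i]+[265,110])
# reader body row-wise edges
for r in (140,150,170,190,205,220,232):
    row=b[r-110]; xs=np.where((row>200)&(row<420))[0]+265; print(r,xs.min() if len(xs) else None,xs.max() if len(xs) else None, row[::3].tolist())
```

```text
[[579.0, 266.0], [574.0, 203.0], [422.0, 218.0], [430.0, 279.0]]
cradle blob ((304.0, 184.5), (117.0, 54.0), 90.0)
[276 126  57 118 462] [306.67965368 183.88311688]
[284 136  36  23 781] [301.79897567 146.89756722]
[ 292  161   24   74 1252] [303.57827476 203.17412141]
140 277 330 [477, 476, 476, 475, 352, 133, 204, 341, 365, 369, 365, 369, 369, 374, 377, 381, 382, 363, 277, 138, 117, 254, 454, 484, 485, 479, 473]
150 277 329 [480, 475, 476, 472, 407, 145, 181, 321, 363, 362, 377, 380, 374, 370, 376, 351, 356, 346, 269, 134, 118, 263, 451, 473, 480, 480, 482]
170 278 329 [477, 477, 474, 478, 458, 156, 39, 67, 98, 281, 346, 154, 120, 123, 158, 329, 298, 134, 42, 35, 82, 244, 471, 480, 477, 481, 483]
190 279 329 [481, 481, 478, 474, 481, 301, 114, 120, 130, 244, 334, 351, 344, 355, 352, 358, 303, 162, 95, 103, 111, 219, 477, 472, 481, 478, 482]
205 280 329 [480, 479, 482, 485, 482, 380, 107, 95, 116, 219, 329, 356, 346, 345, 346, 350, 311, 184, 97, 96, 108, 226, 470, 477, 480, 479, 486]
220 281 331 [478, 475, 484, 483, 479, 444, 115, 48, 84, 170, 315, 357, 357, 356, 346, 355, 329, 202, 59, 58, 68, 171, 418, 454, 481, 474, 481]
232 281 330 [481, 479, 482, 482, 478, 462, 176, 53, 79, 146, 290, 349, 346, 347, 342, 342, 316, 175, 67, 60, 61, 196, 462, 481, 477, 475, 481]
```

```bash
python3 -m crank '[[[2,4.5,0,0,0,0],[4,9,0,0,0,0],[6,14,0,0,0,0],[7,19,0,0,0,0],[8.5,24,0,0,0,-0.1],[10,29,0,0,0,-0.1],[11,34,0,0,0,-0.1],[11.5,39,0,0,0,-0.1]]]' >/dev/null
python3 -m crank '[[[0,2,-0.5,0,0,0],[0,2,-0.5,0,0,0],[0,2,-0.5,0,0,0]]]' >/dev/null
python3 - <<'E'
from h import *
st();c=get_calibration("wrist");json.dump({k:np.array(v).tolist() for k,v in c.items()},open("cw2.json","w"));save("wrist","pics/w2.png")
E
```

```text
clk 3.25 tcp [ 565.9 -186.1  334. ] yaw 0.002 z [-0.001  0.002 -1.   ] q [-0.16  0.53  0.76  1.44 -0.37  1.32 -0.94] F [-0.6  0.   1. ] gap 1.0 grip 0.0
```

View pics/w2.png

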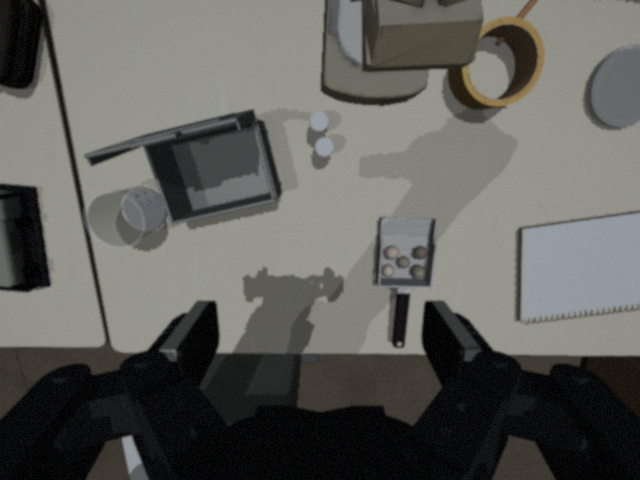

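Wrist view 2: box rim corners ≈ (172,222), (280,197), (264,121), (145,148); scoop pan (374,284)/(431,287) to nose (381,217)/(434,218), handle (402,293)–(398,346); all five stones in the pan.

Run:
```python
from h import *
c=json.load(open("cw2.json"));im=cv2.imread("pics/w2.png").astype(int).sum(2)
P=lambda u,v,z: plane(c,u,v,z)[:2]
B=[P(*p,74) for p in [(172,222),(280,197),(264,121),(145,148)]];print("box",np.round(B),np.mean(B,0))
print("yaw",[np.arctan2(*(B[j]-B[i])[::-1]) for i,j in((0,3),(1,2))],[np.arctan2(*(B[j]-B[i])[::-1])-np.pi/2 for i,j in((1,0),(2,3))])
print("lid top L",P(88,157,174))
# handle dark pixels
m=np.zeros_like(im,np.uint8); m[292:350,385:415]=(im[292:350,385:415]<200)
M=cv2.findContours(cv2.morphologyEx(m,cv2.MORPH_OPEN,np.ones((3,3))),0,2)[0];k=max(M,key=cv2.contourArea);r=cv2.minAreaRect(k);print(r)
pts=np.array([P(u,v,33) for u,v in k[:,0]]);print(cv2.minAreaRect(pts.astype(np.float32)))
S=[P(374,284,31),P(431,287,31),P(381,217,20),P(434,218,20)];print("scoop",np.round(S),(S[0]+S[1])/2,(S[2]+S[3])/2)
to([386,-302,120],R0(-.08,-.7))
```

```text
box [[ 543.  -10.]
 [ 573. -139.]
 [ 657. -124.]
 [ 628.   10.]] [600.00081539 -65.78861358]
yaw [np.float64(0.23089364451546607), np.float64(0.17626719490199577)] [np.float64(0.2284132972496291), np.float64(0.21071272501021676)]
lid top L [622.89327443  10.74470943]
((399.8937072753906, 319.4169921875), (13.561912536621094, 51.90422439575195), 4.289153099060059)
((389.53082275390625, -300.289306640625), (19.13848114013672, 81.71278381347656), 89.7041015625)
scoop [[ 445. -261.]
 [ 440. -341.]
 [ 537. -268.]
 [ 536. -339.]] [ 442.32112623 -301.08105393] [ 536.67844108 -303.70404489]
row [-18.06, 11.68, 21.38] [-0.032, 0.7, 0.08] dist 303 clk 3.3
```

```bash
python3 - <<'E'
from h import *
to([389,-301,130],R0(-.04,-.7),True)
E
python3 -m crank '[[[-4,3,2,0,0.14,0],[-8,6,4,0,0.28,0],[-11,9,7,0,0.42,0.0],[-14,11.5,9,0,0.56,0.0],[-16.5,11.5,11,0,0.7,0],[-16.5,11.5,13,0,0.7,0.04],[-16.5,11.5,13,0,0.7,0.04],[-16.5,11.5,13,0,0.7,0.04]]]' >/dev/null
python3 - <<'E'
from h import *
st();to([389,-301,130],R0(-.04,-.7),True);to([389,-301,26],R0(-.04,-.7),True)
E
```

```text
row [-16.54, 11.64, 21.83] [-0.018, 0.701, 0.042] dist 298 clk 3.3
clk 4.1 tcp [ 439.6 -287.6  199.9] yaw -0.013 z [ 0.555  0.038 -0.831] q [ 0.9   0.38 -0.15  2.19 -1.18  0.4   0.27] F [ 1.4 -0.5 -1.3] gap 1.001 grip 0.0
row [-7.86, 1.65, 4.84] [-0.061, 0.112, 0.019] dist 94 clk 4.1
row [-13.63, 2.04, 13.48] [-0.061, 0.112, 0.019] dist 193 clk 4.1
```

```bash
python3 - <<'E'
from h import *
to([389,-301,100],R0(-.04,-.4),True)
E
python3 -m crank '[[[-4.5,1.5,2,-0.06,-0.15,0.02],[-7,1.6,5,-0.06,-0.18,0.02],[-8.2,1.6,7,-0.06,-0.19,0.02],[-8.2,1.6,7,-0.06,-0.19,0.02],[-8.2,1.6,7,-0.06,-0.19,0.02]]]' >/dev/null
python3 - <<'E'
from h import *
st();to([389,-301,100],R0(-.04,-.4),True);to([389,-301,26],R0(-.04,-.4),True)
E
```

```text
row [-10.09, 1.75, 7.31] [-0.058, -0.187, 0.028] dist 126 clk 4.1
clk 4.6 tcp [ 410.  -301.1   96.1] yaw -0.034 z [ 0.386 -0.018 -0.922] q [ 0.89  0.55 -0.22  2.23 -1.18  0.14  0.28] F [ 0.7 -0.2  0.4] gap 1.004 grip 0.0
row [-1.79, 0.06, 0.73] [0.003, 0.003, 0.006] dist 19 clk 4.6
row [-4.65, 0.02, 7.55] [0.003, 0.003, 0.006] dist 89 clk 4.6
```

```bash
python3 - <<'E'
from h import *
to([389,-301,50],R0(-.04,-.2),True)
E
python3 -m crank '[[[-1.3,0,1,0,-0.1,0],[-3.6,0,3,0,-0.2,0],[-4.7,0,4.8,0,-0.2,0],[-4.7,0,4.8,0,-0.2,0],[-4.7,0,4.8,0,-0.2,0]]]' >/dev/null
python3 - <<'E'
from h import *
st();to([389,-301,26],R0(-.04,-.2),True);to([389,-301,26],R0(-.04,-.1),True)
E
```

```text
row [-4.1, 0.03, 5.3] [0.003, -0.197, 0.006] dist 67 clk 4.6
clk 5.1 tcp [ 385.2 -301.4   34.8] yaw -0.036 z [ 0.197 -0.013 -0.98 ] q [ 0.61  0.66  0.12  2.2  -1.01  0.22  0.07] F [ 0.3 -0.1  0.2] gap 0.998 grip 0.0
row [0.2, -0.07, 2.83] [0.006, 0.001, 0.004] dist 28 clk 5.1
row [0.01, -0.07, 2.82] [0.006, -0.099, 0.004] dist 28 clk 5.1
```

```bash
python3 -m crank '[[[0,0,1.5,0,0,0],[0.2,-0.1,2.8,0,0,0],[0.2,-0.1,2.8,0,0,0],[0.2,-0.1,2.8,0,0,0]]]' >/dev/null
python3 -m crank '[[[0,0,0,0,0,0],[0,0,0,0,0,0],[0,0,0,0,0,0],[0,0,0,0,0,0],[0,0,0,0,0,0],[0,0,0,0,0,0]]]' 1 110
python3 - <<'E'
from h import *
st();save("wrist","pics/w3.png")
E
```

```text
clock: 6.1
ee_pos: [391.7, -301.2, 6.5]
ee_rot: [[0.98, -0.038, 0.195], [-0.036, -0.999, -0.014], [0.195, 0.006, -0.981]]
ft_force: [-0.4, 0.5, 2.6]
finger_gap: 0.194
grip_force: 107.2
clk 6.1 tcp [ 391.7 -301.2    6.5] yaw -0.037 z [ 0.195 -0.014 -0.981] q [ 0.68  0.72  0.    2.2  -1.07  0.13  0.13] F [-0.4  0.5  2.6] gap 0.194 grip 107.2
```

View pics/w3.png

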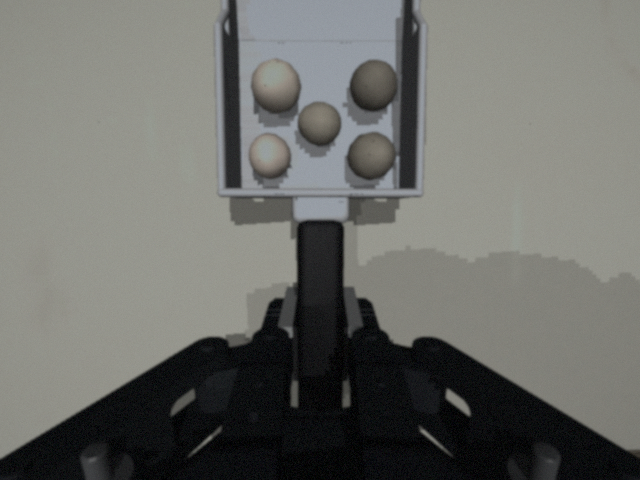

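Wrist view 3: the handle sits centred between the pads (320,300), all five stones in the pan. Lift and carry.

Run:
```python
from h import *
c=get_calibration("wrist");s=get_state();R=np.array(s["ee_rot"]);g=np.array(s["ee_pos"])-19*R[:,2]
p=plane(c,320,190,31);print("pan back rel grasp",p-g, "grasp",g)
to(np.array(s["ee_pos"])+[0,0,150],R)
to(np.array(s["ee_pos"])+[40,60,150],R0(.09,-.2))
```

```text
pan back rel grasp [53.72741345 -2.03368683  5.8319311 ] grasp [ 388.0452937  -300.97711208   25.1680689 ]
row [2.93, 0.09, -14.71] [0.0, 0.0, 0.0] dist 150 clk 6.15
row [6.63, -6.05, -14.01] [0.031, 0.004, -0.124] dist 166 clk 6.15
```

```bash
python3 -m crank '[[[0.1,0,-0.6,0,0,0],[0.3,0,-1.7,0,0,0],[0.6,0,-3.2,0,0,0],[1,0,-5,0,0,0],[1.4,0,-7,0,0,0],[1.8,0,-9,0,0,0],[2.2,0,-11,0,0,0],[2.5,0,-12.5,0,0,0]]]' > /dev/null
python3 -m crank '[[[0.2,0,-1.2,0,0,0],[0.4,0,-1.8,0,0,0],[0.4,0,-2,0,0,0]]]' > /dev/null
python3 - <<'E'
from h import *
st();B=np.array([600,-64]);u=np.array([np.cos(.22),np.sin(.22)]);g=B-157*u
to([*g,170],R0(.22,-.2),True)
E
```

```text
clk 7.25 tcp [ 392.  -299.9  154.3] yaw -0.036 z [ 0.195 -0.013 -0.981] q [ 0.3   0.47  0.53  2.1  -0.69  0.58 -0.26] F [ 0.4  0.4 -1.9] gap 0.188 grip 107.5
row [4.96, -20.45, 1.16] [0.056, 0.004, -0.251] dist 211 clk 7.25
```

```bash
python3 -m crank '[[[0.2,-0.6,0,0,0,0],[0.5,-1.6,0,0,0,-0.02],[0.9,-3.2,0,0.01,0,-0.04],[1.3,-5,0,0.01,0,-0.07],[1.8,-7,0,0.02,0,-0.1],[2.3,-9,0,0.03,0,-0.13],[2.8,-11,0.3,0.03,0,-0.15],[3.3,-13,0.6,0.04,0,-0.18]]]' > /dev/null
python3 -m crank '[[[1,-1.5,0.3,0.005,0,-0.02],[1.5,-3,0.4,0.01,0,-0.04],[2,-4.3,0.5,0.01,0,-0.05],[2.2,-5.3,0.6,0.015,0,-0.06],[2.3,-6,0.6,0.015,0,-0.07],[2.3,-6.4,0.6,0.015,0,-0.07],[2.3,-6.4,0.6,0.015,0,-0.07]]]' > /dev/null
python3 - <<'E'
from h import *
st();B=np.array([600,-64]);u=np.array([np.cos(.22),np.sin(.22)]);g=B-157*u
to([*g,170],R0(.22,-.2),True)
L0=np.array([147,0,-18.])
def pour(th,lx,lz):
    lip=np.array([*(B+lx*u),lz]); v=np.array([-u[1],u[0],0]); o=Ro.from_rotvec(th*v).apply(np.array([*(147*u),-18]))
    print("pitch",th);to(lip-o,R0(.22,-.2+th),True)
pour(0,-10,120)
for th in(.2,.4,.6,.8,.95):pour(th,-10,100)
save("side","pics/s1.png")
E
```

```text
clk 8.75 tcp [ 444.1 -104.4  152.3] yaw 0.218 z [ 0.189  0.042 -0.981] q [-0.11  0.41  0.48  2.21 -0.65  0.48 -0.46] F [ 0.1 -0.5 -1. ] gap 0.182 grip 107.5
row [0.74, -0.54, 0.24] [0.001, 0.005, -0.002] dist 9 clk 8.75
pitch 0
row [0.11, -0.55, 3.38] [0.001, 0.005, -0.002] dist 34 clk 8.75
pitch 0.2
row [0.55, -0.55, 2.61] [0.0, -0.195, -0.002] dist 27 clk 8.75
pitch 0.4
row [1.9, -0.55, 0.08] [0.0, -0.395, -0.002] dist 20 clk 8.75
pitch 0.6
row [3.72, -0.55, -2.12] [0.0, -0.595, -0.002] dist 43 clk 8.75
pitch 0.8
row [5.94, -0.55, -3.92] [-0.0, -0.795, -0.002] dist 71 clk 8.75
pitch 0.95
row [7.82, -0.55, -4.96] [-0.0, -0.945, -0.002] dist 93 clk 8.75
```

```bash
python3 -m crank '[[[0.2,-0.3,1.5,0,-0.03,0],[0.4,-0.5,2.3,0,-0.1,0],[0.6,-0.5,2.5,0,-0.2,0],[1.2,-0.5,1.4,0,-0.3,0],[1.9,-0.5,0.1,0,-0.39,0],[2.3,-0.5,-0.5,0,-0.45,0],[2.8,-0.5,-1.1,0,-0.5,0],[3.2,-0.5,-1.6,0,-0.55,0]]]' > /dev/null
python3 - <<'E'
from h import *
st();B=np.array([600,-64]);u=np.array([np.cos(.22),np.sin(.22)])
def pour(th,lx,lz):
    lip=np.array([*(B+lx*u),lz]); v=np.array([-u[1],u[0],0]); o=Ro.from_rotvec(th*v).apply(np.array([*(147*u),-18]))
    print("pitch",th);to(lip-o,R0(.22,-.2+th),True)
for th in(.6,.7,.8,.9,1):pour(th,-10,95)
E
```

```text
clk 9.6 tcp [471.9 -94.5 174.7] yaw 0.217 z [-0.339 -0.077 -0.938] q [-0.35  0.69  0.74  1.74 -0.28  1.19 -0.88] F [ 0.3 -0.5 -1.3] gap 0.187 grip 107.7
pitch 0.6
row [0.27, -0.18, -0.17] [0.001, -0.045, -0.003] dist 4 clk 9.6
pitch 0.7
row [0.68, -0.18, -1.54] [0.001, -0.145, -0.003] dist 17 clk 9.6
pitch 0.8
row [1.22, -0.18, -2.86] [0.0, -0.245, -0.003] dist 31 clk 9.6
pitch 0.9
row [1.9, -0.18, -4.13] [0.0, -0.345, -0.003] dist 45 clk 9.6
pitch 1
row [2.69, -0.18, -5.32] [0.0, -0.445, -0.003] dist 60 clk 9.6
```

```bash
python3 -m crank '[[[0.3,-0.2,-0.2,0,-0.05,0],[0.7,-0.2,-1.5,0,-0.14,0],[1.2,-0.2,-2.8,0,-0.24,0],[1.9,-0.2,-4.1,0,-0.34,0],[1.9,-0.2,-4.1,0,-0.34,0],[2.7,-0.2,-5.3,0,-0.44,0],[2.7,-0.2,-5.3,0,-0.44,0],[2.7,-0.2,-5.3,0,-0.44,0]]]' > /dev/null
python3 - <<'E'
from h import *
st();a=save("side","pics/s2.png");b=read_camera("scene")
f=lambda im,x,y:cv2.resize(im[y:y+150,x:x+200,::-1],(400,300),interpolation=cv2.INTER_CUBIC)
w=read_camera("wrist")[:,:,::-1]
cv2.imwrite("pics/m1.png",np.vstack([np.hstack([f(a,230,150),f(b,270,170)]),np.hstack([cv2.resize(w,(400,300)),np.zeros((300,400,3),np.uint8)])]))
E
```

```text
clk 10.4 tcp [513.  -83.1 214.1] yaw 0.216 z [-0.696 -0.154 -0.702] q [-0.31  0.94  0.73  1.3  -0.15  1.78 -0.94] F [-0.6 -0.4 -0.7] gap 0.188 grip 107.8
```

View pics/m1.png

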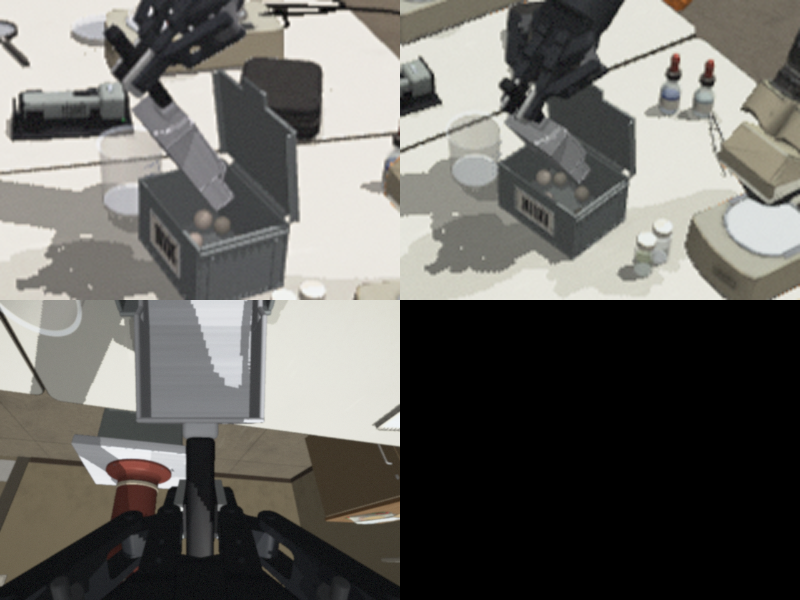

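The wrist view shows an empty pan; stones are seen in the box around (205,220)/(560,185) of the montage. Return the scoop.

Run:
```python
from h import *
B=np.array([600,-64]);u=np.array([np.cos(.22),np.sin(.22)])
def pour(th,lx,lz):
    lip=np.array([*(B+lx*u),lz]); v=np.array([-u[1],u[0],0]); o=Ro.from_rotvec(th*v).apply(np.array([*(147*u),-18]))
    print("pitch",th);to(lip-o,R0(.22,-.2+th),True)
pour(.9,-12,110);pour(.6,-15,120);pour(.3,-15,140);pour(0,-15,150)
```

```text
pitch 0.9
row [-1.29, 0.05, 0.42] [-0.002, 0.092, -0.004] dist 14 clk 10.55
pitch 0.6
row [-2.02, 0.06, 4.2] [-0.001, 0.392, -0.004] dist 47 clk 10.55
pitch 0.3
row [-1.98, 0.06, 6.83] [-0.001, 0.692, -0.004] dist 71 clk 10.55
pitch 0
row [-0.12, 0.06, 9.54] [0.0, 0.992, -0.004] dist 95 clk 10.55
```

```bash
python3 -m crank '[[[-1.3,0,0.4,0,0.09,0],[-1.8,0,1.8,0,0.2,0],[-2,0,3.2,0,0.3,0],[-2,0,4.2,0,0.39,0],[-2,0,5.5,0,0.54,0],[-2,0,6.8,0,0.69,0],[-1,0,8.2,0,0.84,0],[-0.1,0,9.5,0,0.99,0]]]' > /dev/null
python3 - <<'E'
from h import *
st();to([388,-301,150],R0(-.04,-.2),True)
E
```

```text
clk 11.35 tcp [445.6 -97.6 150.2] yaw 0.219 z [ 0.197  0.039 -0.98 ] q [-0.13  0.41  0.49  2.22 -0.68  0.46 -0.45] F [ 2.4  1.2 -2.2] gap 0.188 grip 107.7
row [-9.85, 18.7, -0.0] [-0.047, -0.003, 0.253] dist 211 clk 11.35
```

```bash
python3 -m crank '[[[-1,2,-0.3,0,0,0],[-2.5,5,-0.3,-0.01,0,0.05],[-4,8,-0.2,-0.02,0,0.1],[-5.5,11,-0.1,-0.03,0,0.15],[-7,14,0,-0.04,0,0.2],[-8.5,17,0,-0.05,0,0.25],[-9.8,18.7,0,-0.05,0,0.25],[-9.8,18.7,0,-0.05,0,0.25]]]' > /dev/null
python3 - <<'E'
from h import *
st();to([388,-301,26],R0(-.04,-.2),True)
E
```

```text
clk 12.15 tcp [ 390.3 -304.7  131. ] yaw -0.044 z [ 0.194 -0.014 -0.981] q [ 0.35  0.51  0.49  2.12 -0.76  0.53 -0.19] F [-0.4 -0.5 -1. ] gap 0.186 grip 107.7
row [-2.27, -0.42, 12.15] [0.006, 0.004, -0.004] dist 124 clk 12.15
```

```bash
python3 -m crank '[[[-0.7,-0.1,3.5,0,0,0],[-1.4,-0.2,7,0,0,0],[-1.9,-0.4,10,0,0,0],[-2.1,-0.4,11.2,0,0,0],[-2.2,-0.4,11.8,0,0,0],[-2.3,-0.4,12.1,0,0,0],[-2.3,-0.4,12.1,0,0,0],[-2.3,-0.4,12.1,0,0,0]]]' > /dev/null
python3 - <<'E'
from h import *
st()
c=get_calibration("wrist");im=read_camera("wrist");g=im.astype(int).sum(2)
print(g[60:230:6,320].tolist())
g0=cv2.imread("pics/w3.png").astype(int).sum(2);print(g0[60:230:6,320].tolist())
E
```

```text
clk 12.95 tcp [ 394.3 -296.8    7.6] yaw -0.036 z [ 0.195 -0.009 -0.981] q [ 0.65  0.72  0.04  2.2  -1.13  0.15  0.18] F [-0.   1.1 -0.6] gap 0.187 grip 107.7
[448, 446, 446, 445, 443, 448, 451, 457, 456, 452, 448, 458, 445, 460, 456, 450, 453, 465, 452, 461, 460, 455, 450, 432, 450, 449, 444, 96, 114]
[466, 469, 471, 471, 462, 468, 467, 320, 353, 368, 376, 341, 297, 203, 127, 314, 350, 473, 475, 477, 477, 470, 469, 452, 476, 470, 462, 64, 109]
```

```bash
python3 -m crank '[[[0,0,0.1,0,0,0],[0,0,0.1,0,0,0]]]' |grep -A0 ft; python3 -m crank '[[[0,0,0.1,0,0,0],[0,0,0.1,0,0,0],[0,0,0.1,0,0,0],[0,0,0.1,0,0,0],[0,0,0.1,0,0,0]]]' 0
python3 -m crank '[[[0.5,0,-3,0,0,0],[1,0,-7,0,0,0],[2,0,-12,0,0,0],[3,0,-17,0,0.1,0],[3,0,-22,0,-0.1,0],[3,0,-26,0,-0.2,0],[3,0,-26,0,-0.2,0],[3,0,-26,0,-0.2,0]]]' >/dev/null
python3 - <<'E'
from h import *
st();c=get_calibration("wrist");im=save("wrist","pics/w4.png");g=im.astype(int).sum(2)
B=np.array([600,-64]);u=np.array([np.cos(.22),np.sin(.22)]);
to([*(B+95*u),320],R0(.22));print(B+95*u)
E
```

```text
ft_force: [-1.3, 1.4, 4.0]
clock: 13.7
ee_pos: [394.5, -296.9, 4.8]
ee_rot: [[0.98, -0.037, 0.194], [-0.036, -0.999, -0.008], [0.194, 0.001, -0.981]]
ft_force: [-0.3, 0.5, 0.1]
finger_gap: 0.992
grip_force: 0.0
clk 14.5 tcp [ 376.5 -295.9  267.4] yaw -0.032 z [-0.001 -0.004 -1.   ] q [ 0.05  0.39  0.8   1.86 -0.32  1.02 -0.62] F [-0.1  0.3 -0.8] gap 0.998 grip 0.0
row [30.92, -26.25, -5.57] [0.001, 0.003, -0.254] dist 409 clk 14.55
[692.71025769 -43.26818581]
```

View pics/w4.png

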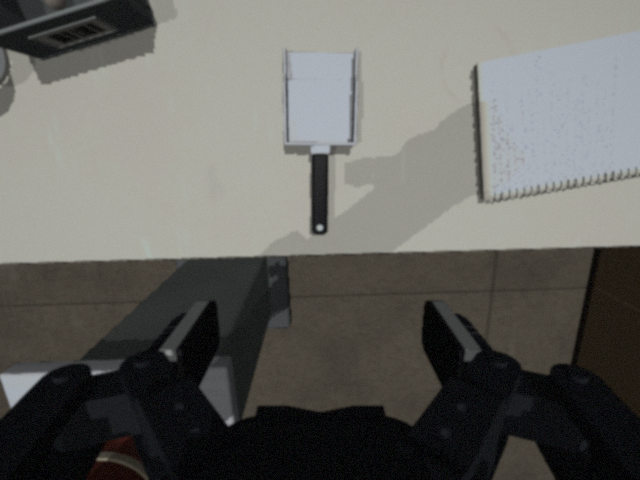

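Wrist view 4: scoop stands upright and empty, pan (285–358, 50–150), handle to (320,230). Next the lid.

```bash
python3 -m crank '[[[4,-3,-3,0,0,0],[8,-6,-4,0,0,-0.05],[12,-10,-4,0,0,-0.1],[16,-13,-4,0,0,-0.15],[20,-17,-4,0,0,-0.2],[24,-20,-4,0,0,-0.25],[27,-23,-4,0,0,-0.25],[29.7,-26,-4,0,0,-0.25]]]' 1 60 >/dev/null
python3 -m crank '[[[0,0,0,0,0,0]]]' >/dev/null
cat >> h.py <<'E'
B=np.array([600,-64.]);u=np.array([np.cos(.22),np.sin(.22)])
def lid(th,off=11):
    c,s=np.cos(th),np.sin(th); print(th,end=" "); to([*(B+(48-85*c+5*s+off)*u),74+85*s+5*c],R0(.22))
E
python3 - <<'E'
from h import *
st();to([*(B+84*u),300],R0(.22));to([*(B+84*u),152],R0(.22))
c=get_calibration("wrist");im=read_camera("wrist");cv2.imwrite("pics/w5.png",im[:,:,::-1])
E
```

```text
clk 15.45 tcp [680.1 -41.  298.3] yaw 0.224 z [-0.009  0.007 -1.   ] q [-0.28  0.69  0.65  1.21 -0.41  1.37 -1.01] F [-1.   0.6 -0.1] gap -0.001 grip 0.0
row [0.08, 0.49, -0.18] [-0.009, 0.007, 0.004] dist 5 clk 15.45
row [0.18, 0.63, 14.62] [-0.009, 0.007, 0.004] dist 146 clk 15.45
```

View pics/w5.png

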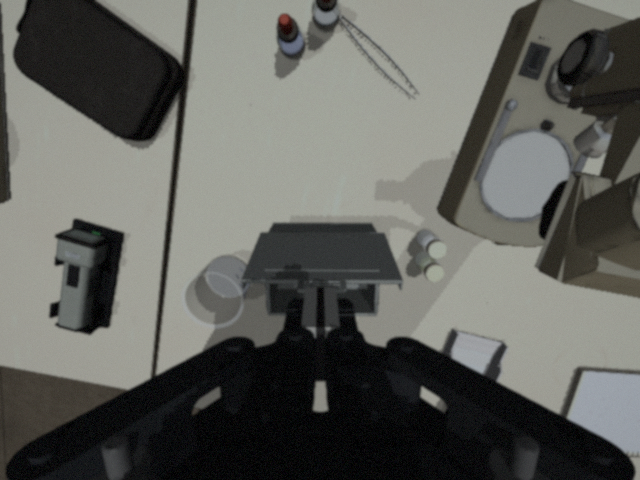

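Wrist view 5: camera sees the lid's outer face, hinge side at row 225 (270–378), free edge at row 282 (243–402); the space behind the lid is free.

```bash
python3 - <<'E'
from h import *
c=get_calibration("wrist")
for (a,b,z) in [(243,282,173),(402,284,173),(270,225,76),(378,225,76)]:
    p=plane(c,a,b,z)[:2]-B; print(z,np.round([p@u,p@[-u[1],u[0]]]))
E
python3 -m crank '[[[0,0.2,3,0,0,0],[0.1,0.4,7,0,0,0],[0.2,0.6,11,0,0,0],[0.2,0.6,13.8,0,0,0],[0.2,0.6,14,0,0,0],[0.2,0.6,14,0,0,0]]]'
python3 - <<'E'
from h import *
st();[lid(t) for t in(1.5,1.3,1.1,.9,.7,.5,.3,.1)]
E
```

```text
173 [36. 66.]
173 [ 34. -67.]
76 [60. 56.]
76 [ 60. -61.]
clock: 16.1
ee_pos: [678.4, -57.1, 163.4]
ee_rot: [[0.978, 0.208, -0.007], [0.208, -0.978, -0.001], [-0.007, -0.001, -1.0]]
ft_force: [0.4, 0.5, 0.3]
finger_gap: -0.002
grip_force: 0.0
clk 16.1 tcp [678.4 -57.1 163.4] yaw 0.21 z [-0.007 -0.001 -1.   ] q [-0.26  0.8   0.61  1.41 -0.48  1.09 -0.93] F [0.4 0.5 0.3] gap -0.002 grip 0.0
1.5 row [-2.02, -1.02, 0.45] [-0.001, 0.007, -0.01] dist 23 clk 16.1
1.3 row [-3.7, -1.0, 0.65] [-0.001, 0.007, -0.01] dist 39 clk 16.1
1.1 row [-5.32, -0.99, 1.18] [-0.001, 0.007, -0.01] dist 55 clk 16.1
0.9 row [-6.79, -0.97, 2.02] [-0.001, 0.007, -0.01] dist 72 clk 16.1
0.7 row [-8.07, -0.96, 3.14] [-0.001, 0.007, -0.01] dist 87 clk 16.1
0.5 row [-9.1, -0.95, 4.49] [-0.001, 0.007, -0.01] dist 102 clk 16.1
0.3 row [-9.85, -0.94, 6.02] [-0.001, 0.007, -0.01] dist 116 clk 16.1
0.1 row [-10.27, -0.93, 7.67] [-0.001, 0.007, -0.01] dist 129 clk 16.1
```

```bash
python3 -m crank '[[[-2,-0.7,0.4,0,0,0],[-3,-1,0.5,0,0,0],[-3.8,-1,0.6,0,0,0],[-4.6,-1,0.9,0,0,0],[-5.4,-1,1.2,0,0,0],[-6.1,-1,1.6,0,0,0],[-6.8,-1,2,0,0,0],[-7.4,-1,2.6,0,0,0]]]'
python3 - <<'E'
from h import *
[lid(t) for t in(.7,.6,.5,.4,.3,.2,.1,0)]
E
```

```text
clock: 16.9
ee_pos: [604.7, -61.7, 138.1]
ee_rot: [[0.977, 0.211, -0.005], [0.211, -0.977, -0.001], [-0.005, 0.0, -1.0]]
ft_force: [-0.4, -0.5, 0.4]
finger_gap: 0.0
grip_force: 0.5
0.7 row [-0.78, 0.13, 0.56] [0.0, 0.005, -0.007] dist 10 clk 16.9
0.6 row [-1.33, 0.14, 1.21] [0.0, 0.005, -0.007] dist 18 clk 16.9
0.5 row [-1.81, 0.14, 1.91] [0.0, 0.005, -0.007] dist 26 clk 16.9
0.4 row [-2.23, 0.14, 2.65] [0.0, 0.005, -0.007] dist 35 clk 16.9
0.3 row [-2.56, 0.15, 3.44] [0.0, 0.005, -0.007] dist 43 clk 16.9
0.2 row [-2.81, 0.15, 4.25] [0.0, 0.005, -0.007] dist 51 clk 16.9
0.1 row [-2.99, 0.15, 5.08] [0.0, 0.005, -0.007] dist 59 clk 16.9
0 row [-3.08, 0.15, 5.93] [0.0, 0.005, -0.007] dist 67 clk 16.9
```

```bash
python3 -m crank '[[[-0.8,0.1,0.6,0,0,0],[-1.3,0.1,1.2,0,0,0],[-1.8,0.1,1.9,0,0,0],[-2.2,0.1,2.6,0,0,0],[-2.6,0.1,3.4,0,0,0],[-2.8,0.1,4.2,0,0,0],[-3,0.1,5.1,0,0,0],[-3,0.1,5.9,0,0,0]]]'
python3 -m crank '[[[0,0,0.5,0,0,0],[0,0,0.8,0,0,0],[0,0,0.8,0,0,0]]]'
python3 - <<'E'
from h import *
a=read_camera("side");b=read_camera("scene")
f=lambda im,x,y:cv2.resize(im[y:y+150,x:x+200,::-1],(400,300),interpolation=cv2.INTER_CUBIC)
cv2.imwrite("pics/m2.png",np.hstack([f(a,230,170),f(b,270,170)]))
E
```

```text
clock: 17.7
ee_pos: [574.9, -68.9, 78.6]
ee_rot: [[0.977, 0.211, -0.007], [0.211, -0.977, -0.001], [-0.007, -0.0, -1.0]]
ft_force: [-3.3, 0.8, 22.3]
finger_gap: 0.001
grip_force: 13.3
clock: 18.0
ee_pos: [575.1, -69.0, 78.2]
ee_rot: [[0.978, 0.211, -0.004], [0.211, -0.978, 0.004], [-0.003, -0.005, -1.0]]
ft_force: [-13.4, 4.8, 43.2]
finger_gap: 0.002
grip_force: 22.0
```

View pics/m2.png

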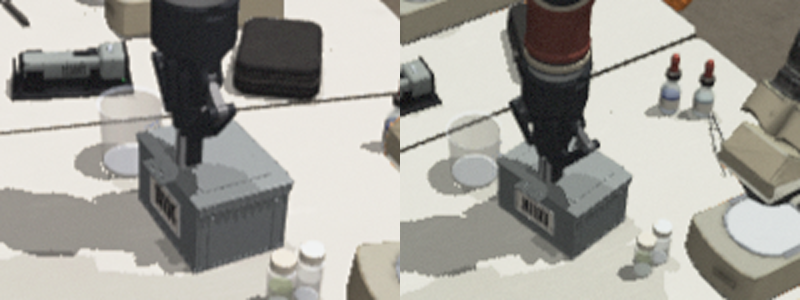

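The lid lies flat and shut on the box (force 43 N), box, beaker and vials as before. On to the reader.

```bash
python3 -m crank '[[[0,0,-4,0,0,0],[0,0,-9,0,0,0],[0,0,-14,0,0,0],[0,0,-16,0,0,0],[-1,-4,-16,0,0,0.05],[-2,-9,-16,0,0,0.1],[-3,-14,-16,0,0,0.15],[-4,-19,-16,0,0,0.2]]]' 0 60 >/dev/null
python3 - <<'E'
from h import *
st();to([530,238,200],R0(-.095))
E
```

```text
clk 18.9 tcp [497.5 107.6 231.3] yaw 0.01 z [-0.005 -0.001 -1.   ] q [-0.77  0.49  0.77  1.84 -0.4   0.98 -1.39] F [0.9 1.  0.9] gap 0.998 grip 0.0
row [3.4, -13.0, 3.1] [0.001, 0.005, 0.105] dist 138 clk 18.9
```

```bash
python3 -m crank '[[[1,-3,1,0,0,0.03],[2,-7,2,0,0,0.06],[3,-11,3,0,0,0.1],[3.4,-13,3,0,0,0.1],[3.4,-13,3,0,0,0.1],[3.4,-13,3,0,0,0.1]]]' 0 60 >/dev/null
python3 - <<'E'
from h import *
st();c=get_calibration("wrist");im=save("wrist","pics/w6.png");g=cv2.GaussianBlur(im,(3,3),0).astype(int).sum(2)
pj=lambda x,y,z:np.round(proj(c,[x,y,z])).astype(int)
uu=np.array([np.cos(-.095),np.sin(-.095)]);v=np.array([-uu[1],uu[0]]);O=np.array([501,241])
for n,(a,b,z) in dict(tail=(-66,0,40),head=(68,0,44),c=(0,0,44),bl=(-75,33,7),fr=(75,-33,7),fl=(75,33,7),br=(-75,-33,7)).items(): print(n,pj(*(O+a*uu+b*v),z))
# cross profiles at body stations, z=44 plane, mm offset
for a in (-30,-20,-10,10,):
    L=[]
    for b in range(-48,49,3):
        p=pj(*(O+a*uu+b*v),44);L.append(int(g[p[1],p[0]]))
    print(a,L)
print("along",[int(g[tuple(pj(*(O+a*uu),44)[::-1])]) for a in range(-100,101,4)])
print("along+28 z7",[int(g[tuple(pj(*(O+a*uu+28*v),7)[::-1])]) for a in range(-100,101,4)])
print("along-28 z7",[int(g[tuple(pj(*(O+a*uu-28*v),7)[::-1])]) for a in range(-100,101,4)])
E
```

```text
clk 19.5 tcp [530.4 235.7 200.8] yaw -0.087 z [-0.005 -0.003 -1.   ] q [-0.9   0.64  0.75  1.68 -0.49  1.03 -1.64] F [-0.  -0.3  0.6] gap 1.0 grip 0.0
tail [316 317]
head [317 179]
c [316 255]
bl [286 309]
fr [352 168]
fl [282 167]
br [347 310]
-30 [275, 291, 306, 357, 270, 253, 212, 58, 31, 29, 50, 129, 257, 300, 301, 303, 308, 309, 313, 309, 278, 169, 36, 35, 23, 61, 302, 396, 374, 299, 289, 299, 280]
-20 [430, 431, 431, 430, 403, 348, 220, 60, 60, 37, 16, 148, 260, 298, 307, 308, 311, 312, 310, 312, 279, 188, 40, 12, 68, 76, 309, 432, 430, 430, 433, 429, 319]
-10 [432, 434, 431, 432, 430, 418, 408, 189, 72, 62, 64, 107, 262, 303, 307, 301, 305, 311, 314, 311, 283, 198, 86, 80, 76, 75, 267, 433, 432, 430, 431, 434, 430]
10 [431, 433, 434, 433, 433, 432, 421, 122, 82, 73, 67, 113, 244, 299, 186, 68, 73, 78, 92, 296, 295, 214, 86, 87, 79, 87, 308, 432, 430, 431, 433, 431, 434]
along [259, 259, 262, 262, 261, 261, 263, 260, 261, 259, 102, 95, 187, 186, 184, 191, 249, 307, 308, 311, 311, 308, 304, 304, 309, 308, 294, 73, 76, 76, 83, 82, 88, 88, 195, 246, 262, 318, 300, 277, 281, 263, 60, 123, 95, 215, 432, 434, 430, 430, 427]
along+28 z7 [261, 264, 260, 258, 258, 247, 249, 212, 48, 20, 18, 20, 21, 19, 23, 48, 65, 74, 74, 75, 75, 81, 84, 82, 85, 88, 90, 92, 87, 44, 32, 32, 31, 77, 110, 111, 111, 120, 124, 119, 100, 67, 86, 113, 151, 420, 431, 428, 431, 433, 428]
along-28 z7 [432, 430, 430, 433, 429, 383, 275, 235, 54, 24, 24, 28, 37, 41, 30, 46, 60, 53, 55, 77, 75, 77, 67, 81, 79, 75, 83, 82, 91, 65, 56, 64, 53, 72, 75, 83, 77, 75, 85, 76, 84, 80, 83, 88, 95, 403, 429, 433, 430, 432, 430]
```

```bash
python3 - <<'E'
from h import *
to([498,242.3,70],R0(-.092));to([498,242.3,13],R0(-.092))
E
python3 -m crank '[[[-1.5,-0.3,2,0,0,0],[-3.2,-0.4,5,0,0,0],[-3.2,-0.4,9,0,0,0],[-3.2,-0.4,13,0,0,0],[-3.2,-0.4,13,0,0,0],[-3.2,-0.4,13,0,0,0]]]' >/dev/null
python3 - <<'E'
from h import *
st();to([498,242.3,13],R0(-.092))
E
```

```text
row [-3.26, -0.52, 13.14] [0.003, 0.005, 0.003] dist 136 clk 19.55
row [-3.23, -0.54, 18.84] [0.003, 0.005, 0.003] dist 191 clk 19.55
clk 20.15 tcp [499.2 241.3  72.5] yaw -0.09 z [-0.004 -0.002 -1.   ] q [-0.87  0.76  0.62  1.87 -0.65  0.72 -1.53] F [0.8 0.5 1. ] gap 1.002 grip 0.0
row [-0.1, -0.1, 5.95] [0.002, 0.004, 0.002] dist 59 clk 20.15
```

```bash
python3 -m crank '[[[-0.1,-0.1,3,0,0.004,0],[-0.1,-0.1,5,0,0.004,0],[-0.1,-0.1,5.9,0,0.004,0],[-0.1,-0.1,5.9,0,0.004,0],[-0.1,-0.1,5.9,0,0.004,0]]]' |grep -E "ee_pos|ft_"
python3 -m crank '[[[0,0,0,0,0,0],[0,0,0,0,0,0],[0,0,0,0,0,0],[0,0,0,0,0,0],[0,0,0,0,0,0],[0,0,0,0,0,0]]]' 1 60
python3 - <<'E'
from h import *
st();s=get_state();to(np.array(s["ee_pos"])+[0,0,120],s["ee_rot"])
E
```

```text
ee_pos: [498.8, 244.1, 14.4]
ft_force: [-0.2, 0.1, 0.3]
clock: 21.25
ee_pos: [497.7, 244.1, 13.1]
ee_rot: [[0.996, -0.087, 0.0], [-0.087, -0.996, -0.001], [0.0, 0.001, -1.0]]
ft_force: [0.3, -0.2, 4.3]
finger_gap: 0.362
grip_force: 60.6
clk 21.25 tcp [497.7 244.1  13.1] yaw -0.087 z [ 0.    -0.001 -1.   ] q [-0.82  0.84  0.53  1.9  -0.73  0.6  -1.47] F [ 0.3 -0.2  4.3] gap 0.362 grip 60.6
row [0.0, 0.01, -12.0] [0.0, 0.0, 0.0] dist 120 clk 21.25
```

```bash
python3 -m crank '[[[0,0,-2,0,0,0],[0,0,-5,0,0,0],[0,0,-9,0,0,0],[0,0,-13,0,0,0],[0,0,-15,0,0,0],[-1,4,-15,0,0,-0.02],[-1.5,8,-15,0,0,-0.06],[-2,12,-15,0,0,-0.1]]]' >/dev/null
python3 - <<'E'
from h import *
st();to([430,-102.5,150],R0(.22))
E
```

```text
clk 22.05 tcp [465.9 125.6 162.4] yaw 0.016 z [-0.002 -0.002 -1.   ] q [-0.78  0.54  0.71  1.99 -0.49  0.79 -1.35] F [ 0.4 -0.6 -0.4] gap 0.364 grip 61.8
row [-3.96, 22.74, 1.29] [0.002, 0.002, -0.204] dist 231 clk 22.05
```

```bash
python3 -m crank '[[[-0.5,3.5,0,0,0,-0.03],[-1,7.5,0,0,0,-0.07],[-1.7,11.5,0,0,0,-0.1],[-2.4,15.5,0.5,0,0,-0.14],[-3.2,19,1,0,0,-0.17],[-3.9,22,1.3,0,0,-0.2],[-3.9,22.7,1.3,0,0,-0.2],[-3.9,22.7,1.3,0,0,-0.2]]]' >/dev/null
python3 - <<'E'
from h import *
st();to([430,-102.5,18],R0(.22))
E
```

```text
clk 22.85 tcp [ 430.5 -102.1  149.9] yaw 0.209 z [-0.001 -0.001 -1.   ] q [-0.25  0.48  0.61  2.11 -0.43  0.68 -0.7 ] F [-0.1  0.5 -1.3] gap 0.364 grip 61.8
row [-0.04, 0.02, 13.19] [0.001, 0.002, -0.011] dist 132 clk 22.85
```

```bash
python3 -m crank '[[[0,0,3,0,0,0],[0,0,6.5,0,0,-0.01],[0,0,10,0,0,-0.01],[0,0,12,0,0,-0.01],[0,0,13.1,0,0,-0.01],[0,0,13.2,0,0,-0.01],[0,0,13.2,0,0,-0.01]]]' >/dev/null
python3 - <<'E'
from h import *
st();to([430,-102.5,18],R0(.22)); im=save("side","pics/s3.png");c=get_calibration("side");w=get_calibration("wrist");wi=save("wrist","pics/w7.png")
# label: find bright frame/label in box front via side & scene, quantitative
g=im.astype(int).sum(2)
lab=np.array([*(B-48*u),38]);print("exp label px side",proj(c,lab),"scene",proj(get_calibration("scene"),lab))
x,y=map(int,proj(c,lab))
print((g[y-20:y+21:2,x-16:x+17:2]))
E
```

```text
clk 23.55 tcp [431.3 -99.9  18. ] yaw 0.225 z [-0.001 -0.001 -1.   ] q [-0.04  0.71  0.32  2.21 -0.68  0.33 -0.48] F [-0.   0.7 -1.6] gap 0.365 grip 61.9
row [-0.18, 0.22, -0.0] [0.0, 0.001, 0.005] dist 3 clk 23.55
exp label px side (np.float64(312.8537252397361), np.float64(272.43972405168904)) scene (np.float64(337.6209891384332), np.float64(276.6303963699408))
[[573 571 214 316 440 492 433 509 519 517 523 509 454 522 522 518 518]
 [562 565 223 197 371 477 448 496 497 521 523 518 512 461 519 518 524]
 [541 530 223 194 195 434 511 497 474 518 516 517 516 479 522 519 522]
 [390 478 212 197 217 308 411 506 444 518 518 522 520 525 464 523 516]
 [638 633 226 197 205 354 289 554 491 458 298 474 519 520 518 465 506]
 [631 638 229 201 216 337 186 279 249 188 193 250 504 520 520 523 425]
 [515 510 204 205 216 349 144 236 342 222 202 203 308 516 520 519 517]
 [399 395 208 194 216 350 137 148 307 307 211 199 200 350 517 521 522]
 [445 446 214 199 207 353 136 142 195 263 309 200 202 186 399 518 519]
 [447 442 296 198 192 343 147 105 163 182 323 285 191 190 202 447 521]
 [446 446 442 226 202 318 305 135 121 141 170 317 235 203 202 207 481]
 [438 441 451 385 210 189 313 261 135 130 100 332 229 199 208 194 242]
 [440 444 443 447 339 211 210 383 235  90 157 337 226 200 206 195 216]
 [448 448 443 448 438 281 193 224 341 152 151 334 235 201 211 197 212]
 [446 438 447 448 444 404 217 194 266 307 170 279 235 198 197 189 236]
 [448 445 448 446 447 455 347 219 193 302 294 313 240 200 189 202 236]
 [453 453 450 450 451 449 446 293 206 205 332 324 238 202 198 201 239]
 [447 443 448 446 454 450 451 453 264 200 224 326 232 198 197 193 241]
 [452 456 452 446 450 457 454 448 364 215 197 262 228 196 195 199 243]
 [448 450 440 444 447 439 400 364 346 314 212 194 197 197 205 203 255]
 [449 468 618 496 446 447 401 342 349 352 285 202 199 197 194 197 244]]
```

```bash
python3 -m crank '[[[-0.1,0.1,0,0,0,0],[-0.1,0.2,0,0,0,0],[-0.1,0.2,0,0,0,0],[-0.1,0.2,0,0,0,0],[-0.1,0.2,0,0,0,0],[-0.1,0.2,0,0,0,0],[-0.1,0.2,0,0,0,0],[-0.1,0.2,0,0,0,0]]]' >/dev/null
for i in 1 2 3; do python3 -m crank '[[[0,0,0,0,0,0],[0,0,0,0,0,0],[0,0,0,0,0,0],[0,0,0,0,0,0],[0,0,0,0,0,0],[0,0,0,0,0,0],[0,0,0,0,0,0],[0,0,0,0,0,0]]]' |grep -E "clock|ee_pos"; done
python3 - <<'E'
from h import *
st()
# reader axis in wrist image: compare body edges at two stations (z of reader top = TCP z + 31)
c=get_calibration("wrist");g=cv2.GaussianBlur(read_camera("wrist"),(3,3),0).astype(int).sum(2);s=get_state();R=np.array(s["ee_rot"]);p=np.array(s["ee_pos"])
for a in (25,35,45,55,62):
    L=[]
    for b in range(-36,37,3):
        q=np.round(proj(c,p+R@[a,b,-31])).astype(int);L.append(int(g[q[1],q[0]]) if 0<=q[1]<480 else -1)
    print(a,L)
print("along",[int(g[tuple(np.round(proj(c,p+R@[a,0,-31])).astype(int)[::-1])]) for a in range(40,100,3)])
E
```

```text
clock: 25.25
ee_pos: [430.3, -103.4, 18.1]
clock: 26.05
ee_pos: [430.3, -103.4, 18.1]
clock: 26.85
ee_pos: [430.3, -103.3, 18.1]
clk 26.85 tcp [ 430.3 -103.3   18.1] yaw 0.223 z [-0.001 -0.001 -1.   ] q [-0.03  0.7   0.32  2.21 -0.68  0.33 -0.47] F [-0.1  0.3 -1.3] gap 0.369 grip 61.9
25 [455, 458, 458, 457, 455, 445, 290, 133, 291, 327, 74, 74, 82, 66, 68, 285, 252, 236, 393, 399, 397, 401, 397, 399, 395]
35 [456, 457, 458, 457, 452, 452, 454, 189, 290, 331, 78, 83, 84, 80, 75, 314, 274, 316, 395, 397, 397, 400, 398, 397, 397]
45 [457, 458, 461, 453, 455, 242, 315, 315, 312, 313, 311, 315, 316, 318, 311, 313, 314, 316, 306, 256, 397, 393, 396, 398, 398]
55 [457, 455, 460, 454, 453, 258, 325, 334, 335, 352, 364, 368, 365, 357, 365, 334, 340, 338, 319, 255, 394, 443, 460, 458, 457]
62 [457, 455, 452, 453, 452, 260, 334, 340, 343, 343, 344, 344, 346, 342, 343, 350, 350, 348, 339, 268, 394, 441, 457, 454, 457]
along [295, 262, 321, 328, 370, 365, 340, 341, 347, 353, 114, 73, 358, 451, 447, 284, 297, 274, 273, 273]
```

```bash
python3 -m crank '[[[0,0,-3,0,0,0],[0,0,-7,0,0,0],[0,0,-11,0,0,0],[0,0,-14,0,0,0],[0.4,-4,-14.5,0,0,0.03],[1,-8,-14.5,0,0,0.07],[1.7,-12,-14.5,0,0,0.1],[2.2,-15,-14.5,0,0,0.14]]]' >/dev/null
python3 - <<'E'
from h import *
st();to([497.7,244.1,140],R0(-.087))
E
```

```text
clk 27.7 tcp [417.9  50.7 162.9] yaw 0.084 z [-0.002  0.    -1.   ] q [-0.68  0.45  0.72  2.15 -0.46  0.7  -1.14] F [ 0.8 -0.1 -1.6] gap 0.366 grip 61.8
row [9.57, -18.6, 2.27] [-0.0, 0.002, 0.171] dist 210 clk 27.7
```

```bash
python3 -m crank '[[[2,-4,0,0,0,0.04],[4,-8,0,0,0,0.08],[6,-12,0.5,0,0,0.12],[8,-15.5,1.5,0,0,0.15],[9.2,-18,2,0,0,0.17],[9.6,-18.6,2.2,0,0,0.17],[9.6,-18.6,2.2,0,0,0.17],[9.6,-18.6,2.2,0,0,0.17]]]' >/dev/null
python3 - <<'E'
from h import *
st();to([497.7,244.1,60],R0(-.087));to([497.7,244.1,13.5],R0(-.087))
E
```

```text
clk 28.5 tcp [498.6 239.2 140.7] yaw -0.089 z [-0.002 -0.003 -1.   ] q [-0.94  0.68  0.73  1.83 -0.58  0.86 -1.59] F [-0.2 -0.5 -0.1] gap 0.362 grip 61.8
row [-0.12, -0.51, 8.07] [0.003, 0.001, -0.002] dist 81 clk 28.5
row [-0.11, -0.52, 12.72] [0.003, 0.001, -0.002] dist 127 clk 28.5
```

```bash
python3 -m crank '[[[-0.1,-0.4,3,0,0,0],[-0.1,-0.4,6.5,0,0,0],[-0.1,-0.4,9,0,0,0],[-0.1,-0.4,9,0,0,0],[-0.1,-0.4,9,0,0,0],[-0.1,-0.4,9,0,0,0]]]' >/dev/null
python3 - <<'E'
from h import *
st();to([497.7,244.1,13.5],R0(-.087))
E
```

```text
clk 29.1 tcp [499.7 244.6  52.5] yaw -0.089 z [ 0.002 -0.    -1.   ] q [-0.87  0.79  0.61  1.89 -0.7   0.69 -1.49] F [-0.3 -0.3 -1.3] gap 0.366 grip 61.8
row [-0.2, 0.06, 3.9] [0.0, -0.002, -0.002] dist 39 clk 29.1
```

```bash
python3 -m crank '[[[-0.2,0.05,0.6,0,0,0],[-0.2,0.05,1.2,0,0,0],[-0.2,0.05,1.8,0,0,0],[-0.2,0.05,2.4,0,0,0],[-0.2,0.05,3,0,0,0],[-0.2,0.05,3.5,0,0,0],[-0.2,0.05,3.8,0,0,0],[-0.2,0.05,3.8,0,0,0]]]' >/dev/null
python3 - <<'E'
from h import *
st();to([497.7,244.1,13.1],R0(-.087))
E
```

```text
clk 29.9 tcp [497.4 244.8  13.2] yaw -0.087 z [ 0.001 -0.001 -1.   ] q [-0.84  0.85  0.55  1.91 -0.76  0.61 -1.45] F [ 1.7 -0.1  2.8] gap 0.367 grip 62.1
row [0.03, 0.07, 0.01] [0.001, -0.001, -0.0] dist 1 clk 29.9
```

Seated at the recorded pose; release, retreat, and check numerically.

```bash
python3 -m crank '[[[0,0,0,0,0,0],[0,0,0,0,0,0],[0,0,0,0,0,0],[0,0,0,0,0,0],[0,0,0,0,0,0],[0,0,0,0,0,0]]]' 0 >/dev/null
python3 -m crank '[[[0,0,-2,0,0,0],[0,0,-6,0,0,0],[0,0,-10,0,0,0],[1,0,-14,0,0,0],[3.2,0.8,-18.8,0,0,0],[3.2,0.8,-18.8,0,0,0],[3.2,0.8,-18.8,0,0,0],[3.2,0.8,-18.8,0,0,0]]]' >/dev/null
python3 - <<'E'
from h import *
st();c=get_calibration("wrist");im=save("wrist","pics/w8.png");g=cv2.GaussianBlur(im,(3,3),0).astype(int).sum(2)
pj=lambda x,y,z:np.round(proj(c,[x,y,z])).astype(int)
uu=np.array([np.cos(-.095),np.sin(-.095)]);v=np.array([-uu[1],uu[0]]);O=np.array([501,241])
for a in (-30,-20,-10,10,):
    print(a,[int(g[tuple(pj(*(O+a*uu+b*v),44)[::-1])]) for b in range(-48,49,3)])
print("along",[int(g[tuple(pj(*(O+a*uu),44)[::-1])]) for a in range(-100,101,4)])
# change in fixed cameras vs start
for n in("side","scene"):
    o=cv2.imread(f"pics/{n}0.png").astype(int)[:,:,::-1];i=save(n,f"pics/{n}9.png").astype(int)
    d=(np.abs(i-o).sum(2)>90).astype(np.uint8);d=cv2.morphologyEx(d,cv2.MORPH_OPEN,np.ones((3,3)))
    k,l,s,ce=cv2.connectedComponentsWithStats(d);print(n,[s[j].tolist() for j in range(1,k) if s[j][4]>25])
    if n=="side": # lid: dark pixels above rim line behind box
        print("lid region",i[190:230:10,350:375:8].sum(2).tolist())
E
```

```text
clk 31.3 tcp [525.9 234.7 199.1] yaw -0.087 z [-0.004 -0.001 -1.   ] q [-0.92  0.64  0.78  1.7  -0.51  1.02 -1.62] F [ 0.4  0.6 -0.5] gap 1.002 grip 0.0
-30 [425, 429, 429, 330, 266, 246, 211, 58, 41, 24, 41, 44, 158, 263, 306, 304, 307, 305, 315, 313, 311, 284, 136, 42, 23, 61, 389, 432, 435, 436, 434, 367, 265]
-20 [435, 433, 434, 434, 426, 362, 292, 85, 50, 30, 28, 33, 136, 255, 305, 309, 310, 312, 310, 312, 309, 286, 137, 19, 73, 90, 357, 433, 433, 433, 432, 431, 404]
-10 [436, 433, 434, 433, 428, 409, 403, 172, 74, 77, 56, 67, 163, 260, 301, 309, 304, 311, 312, 314, 315, 271, 160, 86, 79, 81, 326, 433, 433, 433, 433, 431, 428]
10 [433, 433, 432, 431, 431, 430, 421, 129, 80, 80, 66, 65, 174, 266, 304, 125, 76, 78, 80, 108, 288, 277, 185, 88, 92, 89, 352, 434, 432, 431, 430, 433, 431]
along [259, 259, 260, 261, 261, 262, 264, 260, 259, 259, 84, 75, 185, 184, 188, 219, 307, 307, 307, 310, 310, 307, 305, 308, 312, 311, 289, 69, 76, 78, 84, 92, 95, 89, 196, 227, 266, 330, 309, 276, 281, 280, 78, 137, 94, 305, 431, 430, 431, 430, 436]
side [[6, 0, 11, 4, 35], [23, 0, 20, 12, 140], [11
[... 911 characters left out ...]
, [97, 82, 5, 10, 39], [244, 96, 5, 6, 26], [245, 99, 35, 69, 1331], [77, 112, 20, 17, 196], [27, 117, 8, 5, 32], [16, 123, 30, 10, 204], [53, 126, 28, 8, 165], [12, 135, 11, 20, 155], [58, 135, 39, 99, 1634], [18, 156, 5, 9, 31], [17, 169, 11, 34, 158], [23, 204, 11, 27, 171], [323, 210, 65, 66, 2692], [190, 212, 63, 33, 1094], [241, 214, 6, 6, 30], [83, 233, 9, 13, 103], [28, 236, 10, 12, 98], [87, 253, 17, 8, 70], [87, 265, 3, 11, 33], [105, 269, 9, 38, 155], [318, 284, 13, 11, 84], [15, 293, 8, 14, 55], [39, 328, 11, 7, 58], [21, 334, 18, 30, 347], [371, 340, 8, 8, 32], [358, 355, 11, 22, 178], [314, 367, 27, 14, 108], [370, 366, 11, 7, 58], [307, 379, 43, 21, 174], [30, 393, 16, 7, 89]]
```

```bash
python3 -c "
from station import *
print(close_job())"
```

```text
the job is handed in; nothing more can be done
None
```

I did every step and handed the job in at about 31 s on the clock; no verdict came back. The stones went into the box (camera views showed the scoop empty, though I didn't count all five stones), the scoop is upright, the lid is shut, the reader was held about 5–6 cm from the label for about 3 s and is back in its cradle, about 2 mm to one side of where it was, and the beaker and vials haven't visibly moved.

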